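# Fetch the breadboard from behind the row

## Task

The white breadboard lies at the back of the plywood stand, behind the can, the transformer and the resistance box: first clear all three of them to the grey side mat, standing there upright at the same time, and only then lay the breadboard flat in the middle of the black test mat, along its length (either end first). Then put the can, the transformer and the resistance box each back on the middle of its own rubber pad, standing and facing as before (the round can may be turned). Set everything down gently, without dropping or tipping anything, and let go of it.

Things in the scene. Friction and masses are not known exactly. Their poses are not given: they have to be found in the camera images.
- stand: Fixed plywood stand, 220 mm in x by 340 mm in y, floor 6 mm thick; 8 mm walls, 36 mm high, along its far (+x) edge and the far 90 mm of both sides. Origin: centre of its underside, on the table. The pads form a row across it, 110 mm apart, in any order; the breadboard lies behind. A small jar (45 mm tall) and a bobbin (30 mm) stand in its far corners, not part of the job.
- pad_round: Place of the can: round black rubber pad, 68 mm across, 3 mm thick, fixed to the stand's floor. Origin: centre of its underside, 6 mm above the table (top at 9 mm).
- pad_square: Place of the transformer: nearly square black rubber pad, 66 mm in its x by 72 mm in its y, 3 mm thick, fixed to the stand's floor; origin: centre of its underside, 6 mm above the table.
- pad_long: Place of the decade box: rectangular black rubber pad, 86 mm in its x by 76 mm in its y, 3 mm thick, fixed to the stand's floor; origin: centre of its underside, 6 mm above the table.
- can: Round aluminium can with a paper band and white cap, 52 mm in diameter, straight sides up to 92 mm, 116 mm tall with its cap; 0.2 to 0.37 kg. Origin: centre of its underside; z up. Stands on the round pad at the start. Being tall, it can be in the way of the gripper over its neighbours: best cleared first and put back last.
- transformer: Small transformer: bare steel core, 30 mm in x by 56 mm in y by 48 mm tall, with a copper coil bulging to 50 mm in x over the middle 36 mm of y; terminal strip on top, to 62 mm; 0.37 to 0.65 kg. Best gripped across the 56 mm (closing along its y). Origin: centre of its underside; z up. Starts on the nearly square pad, axes within 7 degrees of the pad's.
- decade_box: Grey resistance box, 70 mm in x by 60 mm in y by 50 mm tall, with two black knobs and two brass posts on top (64 mm tall in all); 0.27 to 0.47 kg. Gripped across the 60 mm (closing along its y). Origin: centre of its underside; z up. Starts on the rectangular pad, axes within 7 degrees of the pad's.
- breadboard: White breadboard on a base plate, lying flat behind the three: 58 mm in x by 168 mm in y (long) by 13 mm thick, with three 18 mm tall black binding posts across its +y end (70 mm from the middle). Origin: centre of its underside, 6 mm above the table at the start; 0.14 to 0.25 kg. Gripped at its middle across the 58 mm.
- side_mat: Side area: fixed grey cloth-faced mat, 270 mm in its x by 130 mm in its y, 3 mm thick, empty, on the table to the left or the right of the stand (varies). Origin: centre of its underside, on the table.
- test_mat: Where the breadboard goes: fixed black rubber test mat with a thin grey border line, 200 mm in its x (long) by 90 mm in its y, 3 mm thick, on the other side of the stand from the side mat. Origin: centre of its underside, on the table.

How it is judged:
On the way, in this order (a step that is already met when the one before it is completed fails the run):
1. the can, the transformer and the resistance box all stand released on the side mat, the breadboard still in its place (x of can in the frame of side_mat between -0.135 and 0.135 m and y of can in the frame of side_mat between -0.065 and 0.065 m and z of can in the frame of side_mat between 0 and 0.008 m and angle between each of can, transformer, decade_box's own z axis and vertical below 0.1 rad and linear speed of each of can, transformer, decade_box below 0.03 m/s and contact force between the fingers and can below 0.05 N and x of transformer in the frame of side_mat between -0.135 and 0.135 m and y of transformer in the frame of side_mat between -0.065 and 0.065 m and z of transformer in the frame of side_mat between 0 and 0.008 m and contact force between the fingers and transformer below 0.05 N and x of decade_box in the frame of side_mat between -0.135 and 0.135 m and y of decade_box in the frame of side_mat between -0.065 and 0.065 m and z of decade_box in the frame of side_mat between 0 and 0.008 m and contact force between the fingers and decade_box below 0.05 N and distance of breadboard from where it was at the start of the episode below 0.03 m), for 0.2 s.
2. the breadboard lies released on the test mat while the three still stand on the side mat (horizontal distance between breadboard and test_mat below 0.015 m and angle between the y axis of breadboard and the x axis of test_mat, either way round below 0.2 rad and z of breadboard in the frame of test_mat between 0 and 0.008 m and angle between each of breadboard, can, transformer, decade_box's own z axis and vertical below 0.1 rad and linear speed of each of breadboard, can, transformer, decade_box below 0.03 m/s and contact force between the fingers and breadboard below 0.05 N and x of can in the frame of side_mat between -0.135 and 0.135 m and y of can in the frame of side_mat between -0.065 and 0.065 m and z of can in the frame of side_mat between 0 and 0.008 m and contact force between the fingers and can below 0.05 N and x of transformer in the frame of side_mat between -0.135 and 0.135 m and y of transformer in the frame of side_mat between -0.065 and 0.065 m and z of transformer in the frame of side_mat between 0 and 0.008 m and contact force between the fingers and transformer below 0.05 N and x of decade_box in the frame of side_mat between -0.135 and 0.135 m and y of decade_box in the frame of side_mat between -0.065 and 0.065 m and z of decade_box in the frame of side_mat between 0 and 0.008 m and contact force between the fingers and decade_box below 0.05 N), for 0.2 s.
At the end, for the whole second after the job is handed in: Breadboard flat on the test mat, centres within 15 mm, lengths aligned within 0.2 rad. Can, transformer and box upright on their own round, near-square and rectangular pads: centres within 12 mm, the latter two within 0.25 rad of the pad (half turn allowed). All released, at rest (horizontal distance between breadboard and test_mat below 0.015 m and angle between the y axis of breadboard and the x axis of test_mat, either way round below 0.2 rad and z of breadboard in the frame of test_mat between 0 and 0.008 m and angle between each of breadboard, can, transformer, decade_box's own z axis and vertical below 0.1 rad and linear speed of each of breadboard, can, transformer, decade_box below 0.03 m/s and contact force between the fingers and breadboard below 0.05 N and horizontal distance between can and pad_round below 0.012 m and z of can in the frame of pad_round between 0 and 0.008 m and contact force between the fingers and can below 0.05 N and horizontal distance between transformer and pad_square below 0.012 m and z of transformer in the frame of pad_square between 0 and 0.008 m and contact force between the fingers and transformer below 0.05 N and angle between the x axis of transformer and the x axis of pad_square, either way round below 0.25 rad and horizontal distance between decade_box and pad_long below 0.012 m and z of decade_box in the frame of pad_long between 0 and 0.008 m and contact force between the fingers and decade_box below 0.05 N and angle between the x axis of decade_box and the x axis of pad_long, either way round below 0.25 rad); the robot touches nothing.
It fails at once if one of the four things is tipped over (more than 40 degrees) (angle between any of can, transformer, decade_box, breadboard's own z axis and vertical above 0.7 rad).
It fails at once if one of the four things is dropped (falls freely, at over 0.7 m/s: about 25 mm) ((linear speed of can above 0.7 m/s and contact force between the fingers and can below 0.01 N) or (linear speed of transformer above 0.7 m/s and contact force between the fingers and transformer below 0.01 N) or (linear speed of decade_box above 0.7 m/s and contact force between the fingers and decade_box below 0.01 N) or (linear speed of breadboard above 0.7 m/s and contact force between the fingers and breadboard below 0.01 N)).
It also fails if it takes over 128 s, if anything falls off the work surface, if the arm or the gripper's body presses on something with over 40 N, if the wrist force passes 120 N, or if a joint passes its speed limit or range.

## Robot

A 6-joint arm with a two-finger parallel gripper is mounted at the origin on the work surface. World frame = base frame: x ahead of the robot, y to its left, z up, the work surface at z = 0. Lengths are in m, angles in rad, forces in N, time in s.
With the tool pointing down it reaches from about 0.425 to 0.95 m from the base axis. Payload 14.7 kg.
Tool frame: the origin (TCP) lies at the very end of the fingers, on their centre line; the grasp point (between the pads) lies 19 mm behind it (robot.grip_depth is the distance from the TCP to the grasp point, in m); z points along the fingers, y is the line along which they close (so a half turn about z gives the same grasp; the last joint's range is limited). The gripper opens to 85 mm and grips with 20 to 120 N. Pads are 22 mm wide; open, the fingers measure 114 mm over their backs; the gripper's body (76 mm by 85 mm) begins 54 mm behind the grasp point. The pads swing forward as they close: fully open they stand 13 mm farther back than shut.
Start: joints at [-1.291, 0.48, 1.596, -0, 1.065, -0.047], TCP at [0.209, -0.616, 0.231] pointing down, gripper open.
Joint ranges: [-2.75, 2.75], [-0.82, 2.05], [0.23, 2.67], [-1.56, 4.7], [0.09, 2.69], [-2.92, 2.92]. Speed limits (rad/s): [1.89, 1.89, 2.39, 3.01, 3.01, 3.01].

## Interface

Orientations are given as [roll, pitch, yaw] about the fixed x, y, z axes, in that order (R = Rz(yaw) Ry(pitch) Rx(roll)).
In Python, from bench import robot gives the robot as it stands. Calls block until the motion is done:
- robot.goto(position, orientation): joint-space move of the TCP to a pose.
- robot.move_linear(position, ori=None, max_speed=0.15, f_stop=None): straight line of the TCP; ori=None keeps the orientation; max_speed is the mean speed in m/s. With f_stop (N) it stops when the force on the tool has changed by that much, and returns True; else False.
- robot.goto_joints(angles): joint-space move.
- robot.command_gripper(opening, grip_force=None): opening from 0.0 (shut) to 1.0 (fully open); grip_force is the grip in N (None keeps the last); returns when the fingers have stopped.
- robot.pause(seconds).
- robot.solve_ik(position, orientation): joint angles nearest the present ones, or None.
- robot.camera(name): name is "scene" or "top" or "wrist"; returns the picture (420x560x3 uint8, red, green, blue); there is no depth.
- robot.get_calibration(name): a dict with "fx", "fy", "cx", "cy" (pixels), "k1" (the pictures are not rectified: a ray, as slopes to the right and down, at radius r is drawn at 1 + k1 r^2 times it, then the intrinsics apply), "pose" (4x4, takes a point from camera to world coordinates); the wrist camera has in their place "hand_eye" (4x4, takes a point from camera to tool coordinates, whose origin is the TCP and whose axes are the flange's). Camera axes: x right, y down, z forward; pixel columns grow to the right and rows downward; lengths in m; the calibration is good to about 2 mm. A picture is of the moment at which its call begins: read the wrist's pose just before it. get_calibration takes no time and is no camera call.
A pose or a line that the arm cannot do raises robot.IKError and nothing moves.
- robot.close_job(): hands the job in; it is judged then, once.
Readings, each from a call of its own:
- robot.get_clock(): time.
- robot.get_joint_pos(): joint angles.
- robot.get_joint_vel(): joint speeds.
- robot.get_joint_torque(): joint torques, N m.
- robot.get_tcp_pos(): TCP position.
- robot.get_ee_rot(): TCP orientation.
- robot.get_wrist_force(): force on the tool from outside, world axes, zero at the start.
- robot.get_wrist_torque(): the same for the moment, N m.
- robot.get_finger_gap(): opening from 0.0 (shut) to 1.0 (fully open).
- robot.get_grip_force(): force on a finger pad.
Only numpy, scipy, OpenCV 4.12 (cv2) and the standard library are available. Lean on these libraries where they do the work, as an engineer would, in place of code of your own. Each camera call takes 0.05 s, during which the arm holds its last target. There are 200 camera calls.

## Working session

There is one attempt and no reset: what is moved stays moved. The work goes in short steps, each a Python script; the robot and the scene stay as the last script left them, time stands still between calls to the robot, and variables do not carry over. Pictures are saved under pics/ and viewed, at most 14 in all, crops included, and the job is handed in when it is done.

```bash
ls; mkdir -p pics
python3 - <<'E'
from bench import robot
import cv2
for n in ["scene","top"]:
    im=robot.camera(n); cv2.imwrite(f"pics/{n}0.png",cv2.cvtColor(im,cv2.COLOR_RGB2BGR))
    print(n,robot.get_calibration(n))
print(robot.get_calibration("wrist"),robot.get_clock(),robot.get_ee_rot(),robot.get_finger_gap())
E
```

```text
pics
scene {'fx': 404.0337325634401, 'fy': 404.0337325634401, 'cx': 269.647827761866, 'cy': 204.62168268938413, 'k1': 0.03645358614191945, 'pose': array([[-0.12031809,  0.73242048, -0.67013715,  1.08841758],
       [ 0.99273082,  0.09081709, -0.07897962,  0.08147715],
       [ 0.00301362, -0.67476847, -0.73802332,  0.63216756],
       [ 0.        ,  0.        ,  0.        ,  1.        ]])}
top {'fx': 518.0417424337011, 'fy': 518.0417424337011, 'cx': 287.215341289521, 'cy': 206.85341249911792, 'k1': -0.03854352591935407, 'pose': array([[-0.01874128, -0.98708696,  0.15908521,  0.37459564],
       [-0.9995517 ,  0.02221324,  0.02007428, -0.00584683],
       [-0.02334885, -0.15863767, -0.98706075,  1.20259304],
       [ 0.        ,  0.        ,  0.        ,  1.        ]])}
{'fx': 331.6296900543533, 'fy': 331.6296900543533, 'cx': 278.4609247335405, 'cy': 214.4629666131038, 'k1': 0.026633733372155254, 'hand_eye': array([[-8.84761044e-04, -9.44362147e-01, -3.28906297e-01,
         8.56714818e-02],
       [ 9.99999581e-01, -9.12955443e-04, -6.87129158e-05,
         5.89196614e-05],
       [-2.35386917e-04, -3.28906220e-01,  9.44362559e-01,
        -1.43065994e-01],
       [ 0.00000000e+00,  0.00000000e+00,  0.00000000e+00,
         1.00000000e+00]])} 0.1 [-3.14047469e+00 -2.87491172e-05  3.26756693e-01] 0.9988450146757049
```

View pics/scene0.png

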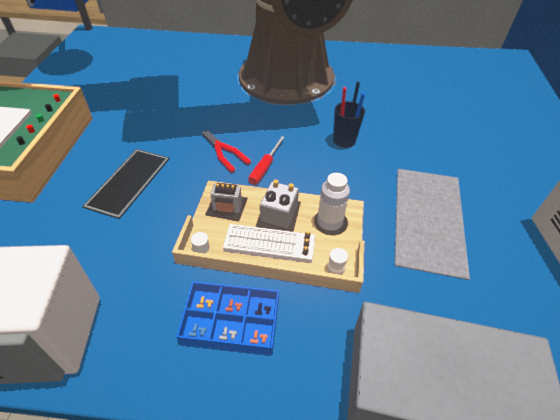

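View pics/top0.png

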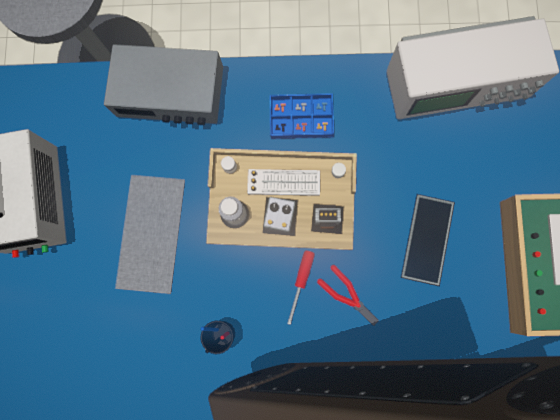

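The scene view shows the stand with, left to right, transformer (227,200), box (280,205) and can (333,205), and the breadboard behind them at (268,243). In the top view the can is at (234,210), box (280,215), transformer (327,218), breadboard (284,181), side mat (150,235, +y side) and test mat (427,240, -y side). I'll write the helpers and look closer with the wrist camera.

```bash
cat > h.py <<'E'
import numpy as np, cv2
from scipy.spatial.transform import Rotation as R
from bench import robot
def cam(name, T=None):
    c=robot.get_calibration(name)
    K=np.array([[c['fx'],0,c['cx']],[0,c['fy'],c['cy']],[0,0,1.]]); d=np.array([c['k1'],0,0,0,0])
    return K,d,(c['pose'] if name!='wrist' else T@c['hand_eye'])
def tool():
    T=np.eye(4); T[:3,:3]=R.from_euler('xyz',robot.get_ee_rot()).as_matrix(); T[:3,3]=robot.get_tcp_pos(); return T
def ray(C,uv):
    K,d,P=C; n=cv2.undistortPoints(np.array(uv,float).reshape(-1,1,2),K,d).reshape(-1,2)
    return P[:3,3], np.c_[n,np.ones(len(n))]@P[:3,:3].T
def onplane(C,uv,z):
    o,D=ray(C,uv); return o+D*((z-o[2])/D[:,2])[:,None]
def tri(C1,uv1,C2,uv2):
    o1,D1=ray(C1,uv1); o2,D2=ray(C2,uv2); out=[]
    for a,b in zip(D1,D2):
        s=np.linalg.lstsq(np.c_[a,-b],o2-o1,rcond=None)[0]
        p,q=o1+s[0]*a,o2+s[1]*b; out.append(np.r_[(p+q)/2,np.linalg.norm(p-q)])
    return np.array(out)
def shot(name,f):
    T=tool(); im=cv2.cvtColor(robot.camera(name),cv2.COLOR_RGB2BGR); cv2.imwrite(f'pics/{f}.png',im); np.save(f'pics/{f}.npy',T); return im
def C(f): return cam('wrist',np.load(f'pics/{f}.npy'))
def crop(f,x0,x1,y0,y1,s,out):
    cv2.imwrite(f'pics/{out}.png',cv2.resize(cv2.imread(f'pics/{f}.png')[y0:y1,x0:x1],None,fx=s,fy=s,interpolation=cv2.INTER_CUBIC))
E
python3 - <<'E'
from h import *
np.set_printoptions(precision=4,suppress=True)
t=cam('top')
print(onplane(t,[[210,150],[357,153],[353,249],[207,244]],0.006))
print(onplane(t,[[131,176],[184,179],[171,292],[117,290]],0.003))
print(onplane(t,[[417,195],[453,201],[438,284],[403,278]],0.003))
a=onplane(t,[[281,200]],0.006)[0]; print(a)
for i,dx in enumerate([-0.01,0.04]):
    robot.goto([a[0]+dx-0.05,a[1]+(0.04 if i else -0.04),0.36],[np.pi,0,0]); shot('wrist',f'w{i}')
print(robot.get_tcp_pos(),robot.get_clock())
E
```

```text
[[ 0.7094  0.2008  0.006 ]
 [ 0.6932 -0.1497  0.006 ]
 [ 0.4657 -0.1313  0.006 ]
 [ 0.4842  0.2066  0.006 ]]
[[0.6512 0.3913 0.003 ]
 [0.6406 0.2631 0.003 ]
 [0.3753 0.2901 0.003 ]
 [0.3818 0.4165 0.003 ]]
[[ 0.5892 -0.2865  0.003 ]
 [ 0.5731 -0.37    0.003 ]
 [ 0.3817 -0.3227  0.003 ]
 [ 0.397  -0.2434  0.003 ]]
[0.5841 0.0328 0.006 ]
[0.5739 0.0726 0.3596] 3.1417
```

Run:
```python
import cv2,numpy as np
a=cv2.imread('pics/w0.png');b=cv2.imread('pics/w1.png')
cv2.imwrite('pics/w01.png',cv2.resize(np.vstack([a,b]),None,fx=0.7,fy=0.7))
```

```text
(no output)
```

View pics/w01.png

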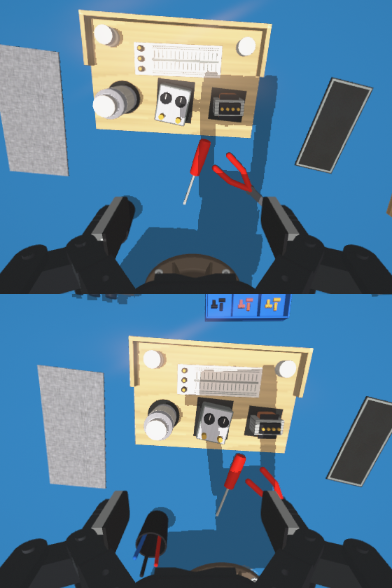

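Both wrist views show the whole stand: w0 at about (115-385, 14-195) px, w1 at about (183-447, 60-228) px. Enlarging both.

```bash
python3 -c "
from h import *
crop('w0',110,390,10,200,2.8,'w0c'); crop('w1',180,450,55,235,2.9,'w1c')"
```

```text
(no output)
```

View pics/w0c.png

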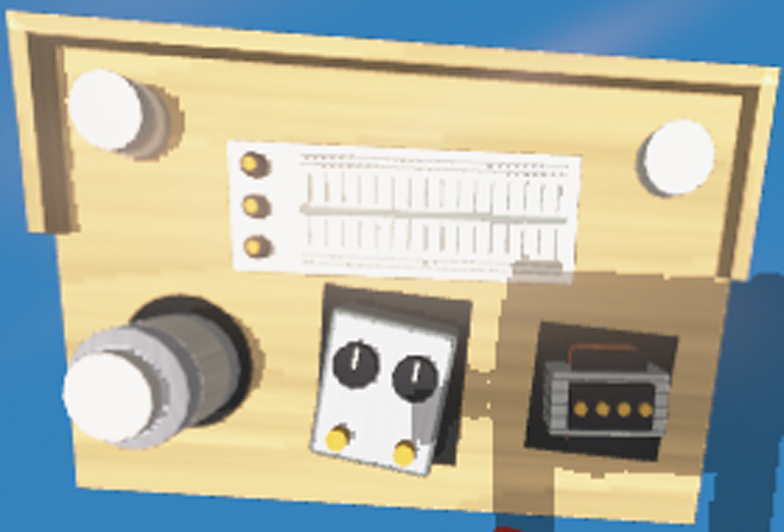

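View pics/w1c.png

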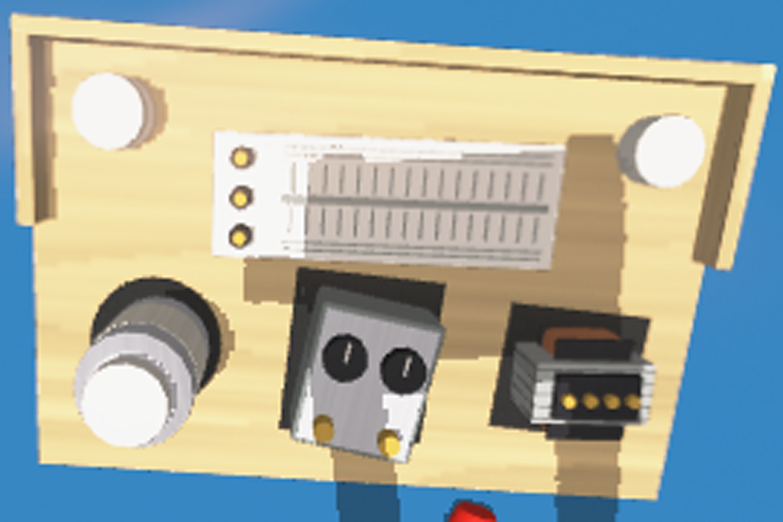

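Reading points off the crops (w0c / w1c): can cap (112,396)/(125,405), box top corners, transformer terminals, breadboard corners, pad corners; triangulating.

Run:
```python
from h import *
np.set_printoptions(precision=4,suppress=True)
P={'can cap':((112,396),(125,405)),
'box TL':((332,308),(319,287)),'box TR':((457,324),(443,327)),'box BR':((429,475),(409,463)),'box BL':((311,452),(291,437)),
'trL':((581,409),(569,402)),'trR':((645,410),(634,402)),
'bb TL':((229,141),(214,131)),'bb TR':((581,156),(566,145)),'bb BR':((573,283),(551,270)),'bb BL':((234,269),(212,255)),
'sq TL':((541,322),(513,303)),'sq TR':((678,337),(650,318)),'sq BL':((526,445),(490,424)),
'lg TL':((325,284),(299,268)),'lg TR':((471,300),(445,284)),
'wallin TL':((63,46),(40,38)),'wallin TR':((745,96),(728,85))}
z={'c':.125,'b':.059,'t':.071,'s':.009,'l':.009,'w':.006}
f=lambda p,s,o:[(np.array(p)+.5)/s-.5+o]
for k,(a,b) in P.items():
    ua,ub=f(a,2.8,(110,10)),f(b,2.9,(180,55)); zz=.019 if k[:2]=='bb' else z[k[0]]
    print(k,tri(C('w0'),ua,C('w1'),ub)[0],onplane(C('w0'),ua,zz)[0,:2],onplane(C('w1'),ub,zz)[0,:2])
w0,w1=C('w0'),C('w1'); q=lambda l:np.array(l)/.7
sm=onplane(w1,q([(38,71),(105,79),(105,195),(44,188)]),.003);print(sm,sm.mean(0))
tm=onplane(w0,q([(330,77),(372,90),(339,200),(297,187)]),.003);print(tm,tm.mean(0))
```

```text
can cap [0.5526 0.1396 0.1199 0.0014] [0.5539 0.1372] [0.5534 0.1391]
box TL [0.5851 0.0588 0.0357 0.0049] [0.5843 0.0567] [0.5909 0.0584]
box TR [0.5758 0.0005 0.0664 0.0047] [ 0.5772 -0.0007] [0.5724 0.0006]
box BR [0.5061 0.0136 0.0602 0.0005] [0.506  0.0135] [0.5054 0.0135]
box BL [0.5164 0.0713 0.0525 0.0007] [0.5174 0.0703] [0.5188 0.0712]
trL [ 0.5396 -0.058   0.0703  0.0005] [ 0.5399 -0.0581] [ 0.5396 -0.0577]
trR [ 0.5393 -0.0879  0.0703  0.0002] [ 0.5393 -0.0877] [ 0.5396 -0.0877]
bb TL [0.6579 0.1081 0.0136 0.0001] [0.6574 0.1069] [0.658  0.1077]
bb TR [ 0.6513 -0.0598  0.0174  0.0005] [ 0.651  -0.0595] [ 0.6515 -0.0595]
bb BR [ 0.5936 -0.0573  0.0218  0.0006] [ 0.5937 -0.0578] [ 0.5929 -0.0579]
bb BL [0.6002 0.1102 0.0171 0.0002] [0.6004 0.1097] [0.6004 0.1101]
sq TL [ 0.5743 -0.0433  0.0066  0.0002] [ 0.5744 -0.0431] [ 0.5749 -0.0428]
sq TR [ 0.5665 -0.1143  0.007   0.0001] [ 0.5667 -0.1139] [ 0.567  -0.1136]
sq BL [ 0.5098 -0.0364  0.0066  0.0009] [ 0.5107 -0.0365] [ 0.5101 -0.0356]
lg TL [0.5929 0.0669 0.0093 0.0004] [0.5931 0.0668] [0.5927 0.067 ]
lg TR [ 0.5853 -0.007   0.0123  0.0004] [ 0.5853 -0.0071] [ 0.5846 -0.0074]
wallin TL [ 0.7022  0.1953 -0.0228  0.0027] [0.6982 0.1834] [0.6988 0.1894]
wallin TR [ 0.6781 -0.1391  0.0016  0.0001] [ 0.6775 -0.138 ] [ 0.6779 -0.1372]
[[0.654  0.3886 0.003 ]
 [0.6398 0.2573 0.003 ]
 [0.3702 0.2918 0.003 ]
 [0.39   0.4333 0.003 ]] [0.5135 0.3427 0.003 ]
[[ 0.5927 -0.2828  0.003 ]
 [ 0.5662 -0.3728  0.003 ]
 [ 0.3063 -0.3585  0.003 ]
 [ 0.3415 -0.2525  0.003 ]] [ 0.4517 -0.3167  0.003 ]
```

The heights come out as given (cap 120–125 mm, box top about 59, terminals about 70, breadboard top about 18 mm, pads 7–9 mm). My test mat reading was poor (280 mm long instead of 200), so I'll remeasure it later. Clearing the can first.

```bash
cat >> h.py <<'E'
PI=np.pi; TZ=0.2
def pick(x,y,z,yaw,op=1.0,F=60,lift=TZ,over=0.14):
    """z = TCP height at grasp"""
    robot.command_gripper(op)
    robot.goto([x,y,max(over,z+.02)],[PI,0,yaw])
    hit=robot.move_linear([x,y,z],max_speed=.1,f_stop=15)
    robot.command_gripper(0.0,F); g=robot.get_finger_gap()
    robot.move_linear([x,y,lift],max_speed=.15)
    print('pick hit',hit,'gap mm',round(g*85,1),'->',round(robot.get_finger_gap()*85,1),'F',robot.get_grip_force(),'t',robot.get_clock())
def place(x,y,z,yaw,op=1.0,lift=TZ):
    """z = expected TCP height at contact"""
    robot.goto([x,y,lift],[PI,0,yaw])
    robot.move_linear([x,y,z+.012],max_speed=.15); robot.pause(.15)
    hit=robot.move_linear([x,y,z-.003],max_speed=.025,f_stop=5)
    print('place hit',hit,robot.get_tcp_pos()-[x,y,z])
    robot.command_gripper(op); robot.pause(.1)
    robot.move_linear([x,y,lift],max_speed=.2)
    print('t',robot.get_clock())
SM=np.array([.5125,.341]); ST=-.10
def slot(d): return SM+d*np.array([np.cos(ST),np.sin(ST)])
E
python3 - <<'E'
from h import *
pick(.5535,.1385,.058,-.1)
place(*slot(.088),.052,-.1,lift=.2)
shot('wrist','c0')
E
```

```text
pick hit False gap mm 50.6 -> 50.4 F 62.74567633867264 t 6.7583
place hit True [3.21606549e-05 3.51189617e-04 5.56772775e-04]
t 10.7
```

Run:
```python
from h import *
pick(.5465,.0355,.020,-.18)
place(*slot(0),.014,-.1)
pick(.539,-.073,.018,0.)
place(*slot(-.085),.012,-.1)
# views: side mat, then stand from two places
robot.goto([.42,.30,.33],[PI,0,-.1]); shot('wrist','m0')
robot.goto([.50,.03,.26],[PI,0,-.1]); shot('wrist','s0')
robot.goto([.45,.07,.30],[PI,0,-.1]); shot('wrist','s1')
robot.goto([.43,-.26,.26],[PI,0,-.1]); shot('wrist','t0')
print(robot.get_clock())
a=np.vstack([np.hstack([cv2.imread(f'pics/{n}.png') for n in r]) for r in (('m0','t0'),('s0','s1'))])
cv2.imwrite('pics/quad.png',cv2.resize(a,(784,588),interpolation=cv2.INTER_AREA))
```

```text
pick hit False gap mm 59.2 -> 59.2 F 64.65316772460938 t 15.225
place hit True [-2.87542554e-05  3.18873557e-05  8.23816563e-04]
t 19.8917
pick hit False gap mm 55.1 -> 54.8 F 64.34783577919006 t 24.7833
place hit True [4.74772365e-05 6.39505869e-05 4.36245388e-04]
t 29.95
33.5417
```

View pics/quad.png

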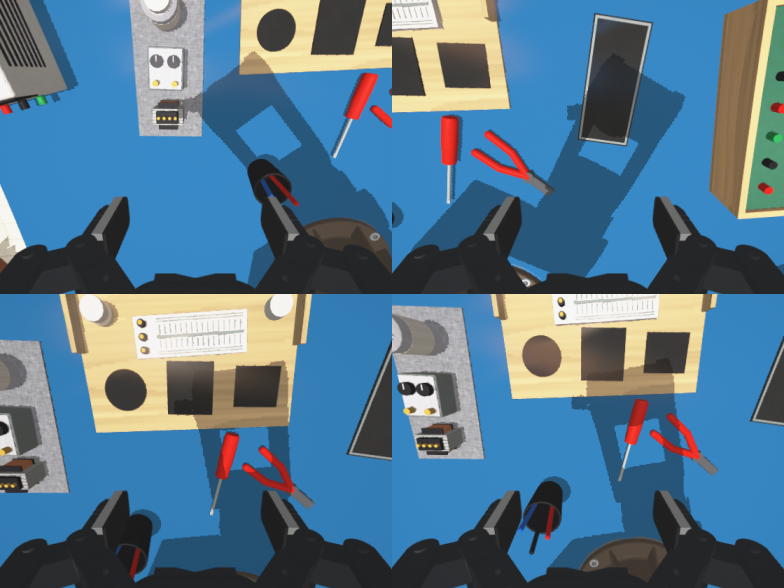

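The three things stand on the side mat (m0: can, box and transformer at quad (160,10), (166,68), (168,116)). The stand, its bare pads and the breadboard (190,333), and the test mat (615,80), are clear. Fitting the dark pad and mat outlines by code on their planes.

Run:
```python
from h import *
np.set_printoptions(precision=4,suppress=True)
def fit(f,seeds,z):
    im=cv2.imread(f'pics/{f}.png'); c=C(f); m=(im.max(2)<75).astype(np.uint8)
    for n,s in seeds.items():
        s=np.array(s)*1.4286; _,lab=cv2.connectedComponents(m); k=lab[int(s[1]),int(s[0])]
        if k==0: print(n,'seed miss',im[int(s[1]),int(s[0])]); continue
        cn=max(cv2.findContours((lab==k).astype(np.uint8),cv2.RETR_EXTERNAL,cv2.CHAIN_APPROX_NONE)[0],key=cv2.contourArea).reshape(-1,2)
        w=onplane(c,cn,z)[:,:2]; r=cv2.minAreaRect((w*1000).astype(np.float32)); M=cv2.moments((w*1e3).astype(np.float32).reshape(-1,1,2))
        print(f,n,'rect',np.round(r[0],1),np.round(r[1],1),round(r[2],1),'moment',round(M['m10']/M['m00'],1),round(M['m01']/M['m00'],1))
fit('s0',{'round':(125,96),'long':(190,94),'sq':(257,92)},.009)
fit('s1',{'round':(150,62),'long':(211,60),'sq':(275,59)},.009)
fit('m0',{'round':(276,30)},.009)
fit('t0',{'test':(230,60),'sq':(70,70)},.003)
im=cv2.imread('pics/s0.png')[0:210,80:450]
cv2.imwrite('pics/s0c.png',cv2.resize(im,None,fx=2.1,fy=2.1,interpolation=cv2.INTER_CUBIC))
im=cv2.imread('pics/t0.png')[10:220,250:400]
cv2.imwrite('pics/t0c.png',cv2.resize(im,None,fx=2.8,fy=2.8,interpolation=cv2.INTER_CUBIC))
```

```text
s0 round rect [550.7 141.3] [66.2 57. ] 84.4 moment 552.0 141.4
s0 long rect [533.4  36.3] [75.4 57.8] 84.2 moment 531.1 35.3
s0 sq rect [538.4 -74.4] [71.6 64. ] 84.0 moment 537.0 -75.7
round seed miss [ 80  95 120]
long seed miss [65 71 78]
s1 sq rect [538.3 -74.6] [71.2 64. ] 84.0 moment 538.2 -74.6
m0 round rect [554.2 141.8] [66.3 65. ] 83.7 moment 554.1 141.8
t0 test rect [ 485. -306.] [ 78.  187.3] 76.3 moment 482.2 -306.6
t0 sq rect [530.  -71.3] [73.2 47.7] 83.5 moment 526.4 -67.8
```

View pics/t0c.png

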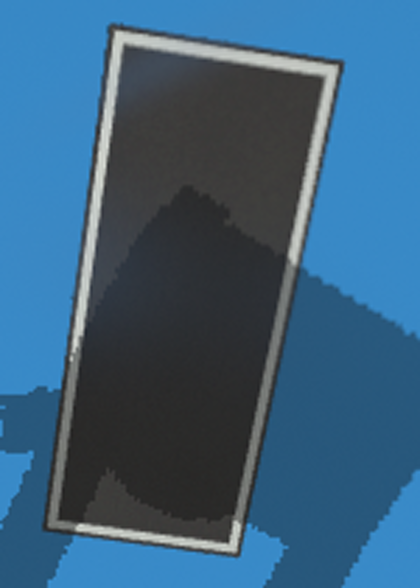

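View pics/s0c.png

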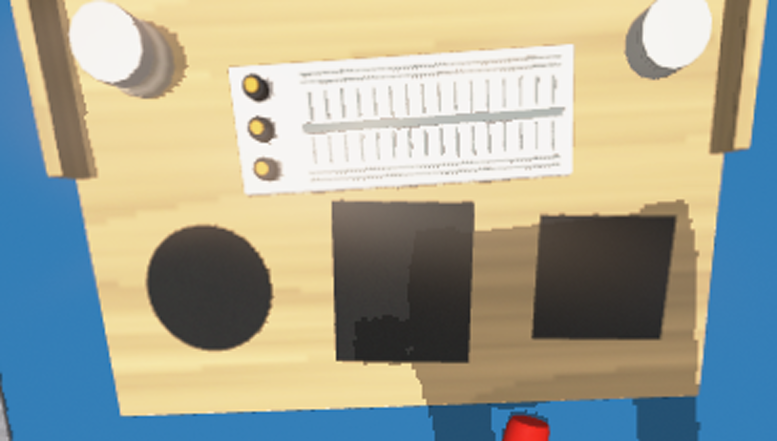

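Test mat corners in t0c: (110,27), (342,63), (240,555), (46,530). In s0c, the long pad is (332,202)–(474,205)–(469,361)–(336,361), the round pad spans 147–272 × 225–350, and the breadboard is (230,67)–(573,44)–(573,174)–(246,194).

Run:
```python
from h import *
np.set_printoptions(precision=4,suppress=True)
f=lambda p,s,o:(np.array(p)+.5)/s-.5+o
def show(n,c,uv,z):
    w=onplane(c,uv,z)[:,:2]; r=[np.linalg.norm(w[i]-w[(i+1)%4]) for i in range(4)]
    a=(w[0]+w[1]-w[2]-w[3]); print(n,w.mean(0),'sides',np.array(r),'theta',np.arctan2(a[1],a[0]))
show('test',C('t0'),f([(110,27),(342,63),(240,555),(46,530)],2.8,(250,10)),.003)
show('long',C('s0'),f([(332,202),(474,205),(469,361),(336,361)],2.1,(80,0)),.009)
show('sq',C('s0'),f([(541,215),(676,217),(661,340),(532,339)],2.1,(80,0)),.009)
show('bb',C('s0'),f([(230,67),(573,44),(573,174),(246,194)],2.1,(80,0)),.019)
show('round',C('s0'),f([(209,225),(272,288),(212,350),(147,287)],2.1,(80,0)),.009)
t=cam('top')
tm=onplane(t,[[417,195],[453,201],[438,284],[403,278]],.003);print(tm.mean(0))
# height check of test mat corners: top vs wrist
print(tri(t,[[417,195],[453,201],[438,284],[403,278]],C('t0'),f([(110,27),(342,63),(240,555),(46,530)],2.8,(250,10))))
```

```text
test [ 0.4851 -0.3065] sides [0.089  0.1982 0.0885 0.1985] theta -0.23636307542330537
long [0.5459 0.0346] sides [0.0755 0.0839 0.0762 0.0854] theta -0.11121487726255148
sq [ 0.5378 -0.0749] sides [0.0719 0.0657 0.0728 0.0663] theta -0.1095327485593929
bb [0.6256 0.0247] sides [0.1662 0.0578 0.1679 0.0574] theta -0.03680587942097913
round [0.5547 0.1406] sides [0.0454 0.0502 0.0474 0.0495] theta -0.9332103969628597
[ 0.4853 -0.3056  0.003 ]
[[ 0.5904 -0.2863  0.0046  0.0027]
 [ 0.5764 -0.3796 -0.0256  0.0034]
 [ 0.381  -0.3235  0.008   0.0044]
 [ 0.3982 -0.2417  0.0045  0.0036]]
```

The measurements agree (test mat centre (0.485,-0.306), θ=-0.237; board (0.6257,0.0248), θ=-0.038). Next the breadboard: I'll find the floor by touch with the fingers partly closed, then grip.

Run:
```python
from h import *
x,y,b=.6257,.0248,-.038
robot.command_gripper(.76)
yaws=[]
for s in (PI/2,-PI/2):
    j=robot.solve_ik([x,y,.14],[PI,0,b+s]); print(s,j)
    if j is not None: yaws.append((abs(j[5]),s))
s=min(yaws)[1]
robot.goto([x,y,.14],[PI,0,b+s]); robot.move_linear([x,y,.035],max_speed=.15); robot.pause(.2)
hit=robot.move_linear([x,y,-.002],max_speed=.03,f_stop=4); z=robot.get_tcp_pos()[2]
print('hit',hit,z,robot.get_wrist_force())
z=z+.0015; robot.move_linear([x,y,z],max_speed=.03)
robot.command_gripper(0.,60); print(robot.get_finger_gap()*85,robot.get_grip_force(),robot.get_wrist_force(),robot.get_clock(),z)
shot('scene','g0'); crop('g0',160,400,130,310,3,'g0c')
```

```text
1.5707963267948966 [-8.79180011e-03  5.46745938e-01  1.73756890e+00 -4.44089210e-16
  8.57277818e-01  2.92081999e-02]
-1.5707963267948966 None
hit True 0.0024044229951571544 [-0.78125073 -0.17297708 10.92497673]
56.1223129135723 63.612263202667236 [-1.62126922 -0.362782    9.08917458] 37.8 0.0039044229951571544
```

View pics/g0c.png

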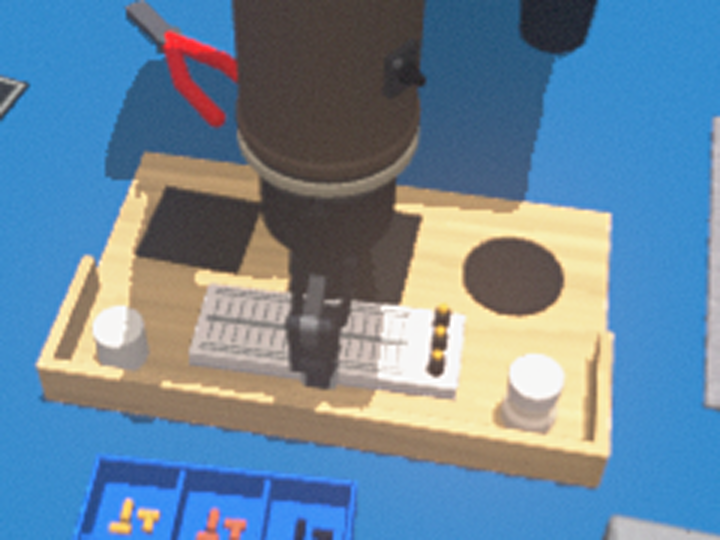

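The fingers straddle the board at its middle (scene crop (318,330)), and it is still flat in place. Moving it to the test mat, with place yaw -0.237.

Run:
```python
from h import *
robot.move_linear([.6257,.0248,.10],max_speed=.1)
print(robot.get_finger_gap()*85,robot.get_grip_force())
for dy in (0,PI):
    print(robot.solve_ik([.485,-.306,.1],[PI,0,-.237+dy]))
place(.485,-.306,.0009,-.237,op=.85,lift=.12)
robot.goto([.43,-.26,.26],[PI,0,-.1]); shot('wrist','t1'); shot('top','t1top')
crop('t1',220,440,0,220,2.6,'t1c')
```

```text
56.02423653465521 63.83151412010193
[-6.15712083e-01  5.39459135e-01  1.89009590e+00 -4.44089210e-16
  7.12037617e-01  1.19208424e+00]
[-0.61571208  0.53945914  1.8900959   0.          0.71203762 -1.94950841]
place hit True [-5.89372146e-06 -3.90863749e-05  2.50680880e-04]
t 42.9667
```

View pics/t1c.png

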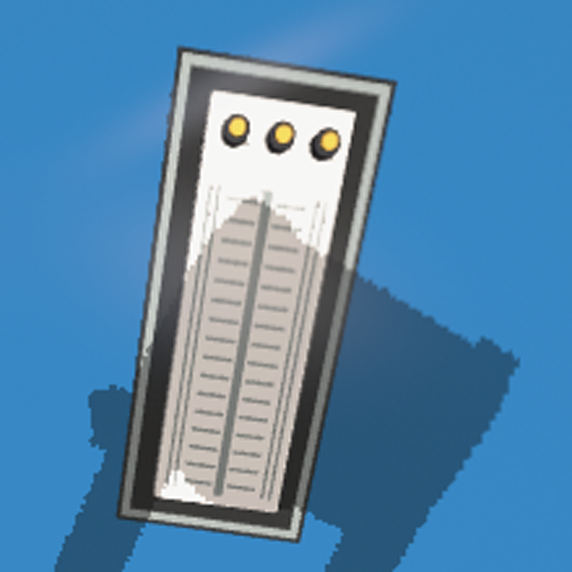

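The breadboard lies centred and aligned within the mat (border visible evenly: (180,50)–(395,85) to (120,517)–(298,540)). Returning the transformer, then the box, then the can.

Run:
```python
from h import *
pick(*slot(-.085),.012,-.1); place(.538,-.0747,.018,-.107)
pick(*slot(0),.014,-.1); place(.546,.0346,.020,-.109)
pick(*slot(.088),.052,-.1,over=.16); place(.5545,.1412,.058,-.1)
robot.goto([.46,.03,.33],[PI,0,-.1]); shot('wrist','f0'); crop('f0',130,430,0,200,2.6,'f0c'); print(robot.get_clock())
```

```text
pick hit False gap mm 55.0 -> 55.1 F 64.48801159858704 t 49.4667
place hit True [ 6.29279533e-05 -2.20535320e-05  3.46783276e-04]
t 54.5583
pick hit False gap mm 59.1 -> 59.3 F 64.68238592147827 t 59.4917
place hit True [ 2.40803885e-04 -2.09845650e-05  4.52719463e-04]
t 64.1
pick hit False gap mm 50.7 -> 50.5 F 62.74143040180206 t 68.2667
place hit True [7.92050745e-05 2.97072616e-04 5.46798641e-04]
t 72.125
72.975
```

View pics/f0c.png

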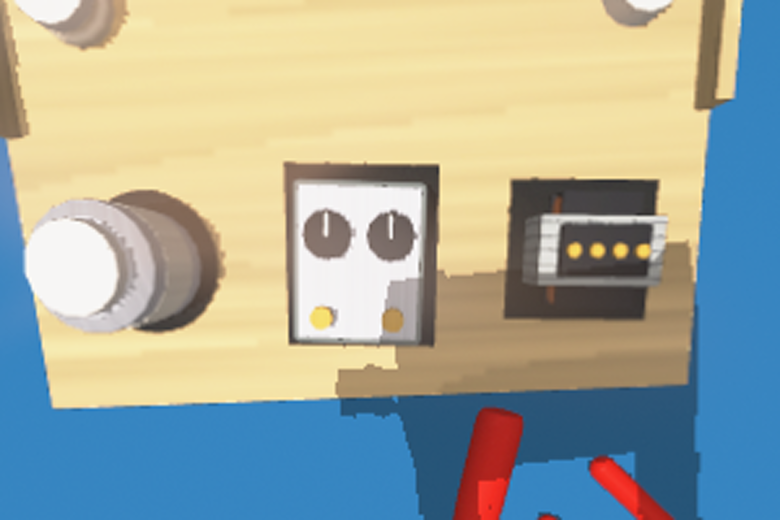

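Everything stands on its pad: can cap (72,267), box top (293–426, 180–343), transformer terminals (575–644, 250). A numeric check of the centres before handing in.

Run:
```python
from h import *
f=lambda p:(np.array(p)+.5)/2.6-.5+(130,0)
c=C('f0')
for n,p,z,t in (('can',[(72,267)],.125,(.5545,.1412)),('box',[(293,180),(426,184),(425,343),(296,341)],.059,(.546,.0346)),('tr',[(575,250),(644,250)],.071,(.538,-.0747))):
    w=onplane(c,f(p),z).mean(0)[:2]; print(n,w,'err mm',(w-t)*1e3)
sq=onplane(c,f([(511,179),(659,181),(645,320),(505,318)]),.009).mean(0); lg=onplane(c,f([(286,162),(440,166),(434,347),(290,345)]),.009).mean(0); print(sq,lg)
```

```text
can [0.55356777 0.14100386] err mm [-0.93223363 -0.19613607]
box [0.54341572 0.03423472] err mm [-2.58427922 -0.36527675]
tr [ 0.53820064 -0.07495034] err mm [ 0.20063657 -0.25033789]
[ 0.53795107 -0.07509688  0.009     ] [0.54598071 0.03413325 0.009     ]
```

All within 3 mm of the pad centres; handing in.

```bash
python3 -c "
from bench import robot
print(robot.close_job())"
```

```text
the job is handed in; nothing more can be done
None
```

I handed the job in at about 73 s of the 128 s limit: the breadboard looks centred and aligned on the test mat, and the can, transformer and box stand released on their own pads, within about 3 mm of the pad centres by my camera check; no verdict was shown.

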